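Take the blue capsule out of the snap-lid bins

TASK

Open only the blue-lidded bin in the row, all the way until its lid stays open by itself, take out the blue coffee capsule and stand it upright on its rim near the middle of the chequered coaster that lies to the left of the bins. Then shut the blue lid again and press it down until it snaps home; leave the other lids shut and the things standing round about where they are.

Things in the scene. Friction and masses are not known exactly. Their poses are not given: they have to be found in the camera images.
- caddy: low wooden base, 136 x 268 x 8 mm, rims at its sides and rear 16 mm high, fixed; origin: centre of its underside; x points to the rear. Four equal white bins stand on it side by side, 63 mm apart along y, each with a lid of its own colour; which place each colour has varies
- bin_blue: the white bin with the blue lid, fixed on the base: 120 mm long (x), 60 wide (y), 55 high, walls and floor 3 mm. Origin: centre of its underside, 8 mm above the worktop; x points to the rear (hinge side), z up. All four lids have no knob and lie only 5 mm apart, so a lid can be got hold of only from in front, under its lip
- lid_blue (a joint): hinge of the blue lid, rad: 0 shut, 1.85 fully open, leaning on its stop. A snap holds it shut: lifting the lip with about 8 N frees it, then it swings easily (60 g, damped). Under about 1.5 rad it sinks shut slowly, beyond that it falls open and stays. Sinking shut it stops on the snap at about 0.07 rad; pressed near its front with 10 to 15 N it gives and snaps home. All lids alike
- hinge_blue (a point): middle of the blue lid's hinge axis, which runs along the bin's y at its rear top edge (x = +60, z = 55 mm in the bin's frame). The lid is a flat plate 134 x 58 x 5 mm; its underside passes through this axis and lies on the bin's top when shut
- lip_blue (a point): middle of the lower front edge of the blue lid, 134 mm from the hinge axis; moves with the lid. The lid stands out past the bin's front by a flat lip of 14 mm across its whole width, with free space below
- capsule_blue: blue coffee capsule standing loose on its rim in the blue-lidded bin, about in the middle of its floor (14 to 28 g). Rim (foil side) 37 mm across and 2.5 mm thick, body 30 mm across just above the rim, 28.5 mm at 26 mm height, 31 mm high in all. Origin: centre of its underside, z up
- coaster: black and white chequered square coaster, 95 x 95 x 6 mm, loose and light, lying on the worktop left of the bins. Origin: centre of its underside
- lid_red (a joint): hinge of the red lid, rad: 0 shut and snapped home, 1.85 fully open (leaning back on its stop)
- lid_yellow (a joint): hinge of the yellow lid, rad: 0 shut and snapped home, 1.85 fully open (leaning back on its stop)
- lid_green (a joint): hinge of the green lid, rad: 0 shut and snapped home, 1.85 fully open (leaning back on its stop)
- glass: bystander: drinking glass left of the coaster, 81 mm across, 93 high; origin under its centre
- timer: bystander: blue and white kitchen timer nearest the robot, 67 mm across, 66 high; origin under its centre
- shaker: bystander: salt shaker just behind the bins, 44 mm across, 90 high; origin under its centre
- tin: bystander: low food tin nearest the robot, 75 mm across, 58 high; origin under its centre

How it is judged:
By the outcome, as a careful person would: the job done as asked, in the order asked, and still so for the second after the job is handed in, with the robot touching nothing.
It also fails if it takes over 72 s, if anything falls off the work surface, if the arm or the gripper's body presses on something with over 40 N, if the wrist force passes 120 N, or if a joint passes its speed limit or range.

ROBOT

A 6-joint arm with a two-finger parallel gripper is mounted at the origin on the work surface; the furniture and walls round the work are solid. World frame = base frame: x ahead of the robot, y to its left, z up, the work surface at z = 0. Lengths are in mm, angles in rad, forces in N, time in s.
With the tool pointing down it reaches from about 300 to 750 mm from the base axis. Payload 8.5 kg.
Tool frame: the origin (TCP) lies midway between the tips of the shut fingers; the grasp point (between the pads) lies behind it (manip.grip_depth is the z of the grasp point in the tool frame, in mm); z points along the fingers, y is the line along which they close (so a half turn about z gives the same grasp; the last joint's range is limited). The gripper opens to 85 mm and grips with 20 to 120 N. Pads are 22 mm wide; open, the fingers measure 114 mm over their backs; the gripper's body (76 mm by 85 mm) begins 54 mm behind the grasp point. The pads swing forward as they close: fully open they stand 13 mm farther back than shut.
Start: joints at [-1.399, 0.381, 1.297, -0, 1.464, -0.215], TCP at [207.468, -509.35, 231.322] pointing down, gripper open.
Joint ranges: [-3.11, 3.11], [-0.89, 2.33], [0.22, 2.48], [-1.42, 4.56], [0.17, 2.85], [-2.88, 2.88]. Speed limits (rad/s): [2.39, 2.39, 3.14, 3.14, 3.14, 3.14].

INTERFACE

Orientations are given as a unit quaternion [w, x, y, z].
In Python, from plant import get_obs, eyes, manip, nets gives the robot as it stands.
- The arm moves only by the shell command python3 -m crank 'ROWS' [OPENING] [FORCE]. ROWS is text: rows parted by semicolons, each of 6 numbers parted by spaces: the shift along the tool's x, y, z normalised to -1 to 1, where 1 is 200 mm, then the turn, a rotation vector about the tool's x, y, z normalised to -1 to 1, where 1 is pi rad. In form: tx ty tz wx wy wz; .... A call has 1 to 10 rows; each row shifts and turns the commanded pose from where the row before left it, along the tool's axes as they then stand; what a row does not reach is not made up. A row lasts 1/8 s, in which the tool goes at most 62.5 mm and 10.7 degrees, less where a joint would pass 70% of its speed; a pose out of reach is approached as far as the arm can. A call with a number of a shift or a turn outside -1 to 1 is refused whole. A call with a gripper value outside its range is refused whole. OPENING is the opening, from -1 (shut) to 1 (fully open), so that 0 is half open, set as the call begins (- or left out, the last holds). The fingers move at their own pace and stop on an object; FORCE is the grip in N (left out, the last holds). Time passes only in rows, so rows that do not move let the fingers close. It gives the time, the measured TCP pose, the force, the opening and the grip force at its end, in the units of the state.
- get_obs(): the state, without advancing time (a new reading comes with each control period).
- eyes.capture(name): name is "scene" or "side" or "wrist"; returns a dict with "pixels" (384x512x3 uint8, red, green, blue), "z_map" (384x512 float32, mm along the optical axis (not along the pixel's ray), 0 where there is no reading), "intrinsics" (3x3 intrinsics, pixels), "k1" (the pictures are not rectified: a ray, as slopes to the right and down, at radius r is drawn at 1 + k1 r^2 times it, then the intrinsics apply), "cam_to_world" (4x4, takes a point from camera to world coordinates); the wrist camera has in their place "T_tool_cam" (4x4, takes a point from camera to tool coordinates, whose origin is the TCP and whose axes are the flange's). Camera axes: x right, y down, z forward; pixel columns grow to the right and rows downward; lengths in mm; the calibration is good to about 2 mm. A picture is of the moment at which its call begins: read the wrist's pose just before it.
- manip.finish_job(): hands the job in; it is judged then, once.
Trained networks look in the newest picture that a camera, given by its name, has taken for a name from the list of things; names that differ only in an ending like _2 or _b are one class to them, and where a whole thing is asked for, a point or a joint stands for the part that bears it (a point fixed in the world has none). Each returns a list of dicts, best first, with "p" (0 to 1); they miss things now and then, are a little off and sometimes report something else, mostly with a low value. They report only what shows in the picture. A call takes as long as a camera call.
- nets.trace(camera, query): "region" (384x512 bool, what is visible of it) and "pixel" ([row, column] in pixels, amid what is visible of it).
- nets.place_of(camera, query): "pixel" ([row, column] in pixels: a listed point, or the origin of a listed thing).
The state is a dict: "t": time; "q": joint angles; "joint_vel": joint speeds; "effort": joint torques, N m; "eef_pos": TCP position; "tcp_rot": TCP orientation; "contact_force": force on the tool from outside, world axes, zero at the start; "moment": the same for the moment, N m; "opening": finger opening in mm; "gripper_force": force on a finger pad.
Only numpy, scipy, OpenCV 4.12 (cv2) and the standard library are available. Lean on these libraries where they do the work, as an engineer would, in place of code of your own. Each camera call takes 0.05 s, during which the arm holds its last target. There are 200 camera calls.

## Working session

There is one attempt and no reset: what is moved stays moved. The work goes in short steps, Python scripts to look and compute and a shell command to move; the robot and the scene stay as the last step left them, time stands still between calls to the robot, and variables do not carry over. Pictures are saved under pics/ and viewed, at most 13 in all, crops included, and the job is handed in when it is done.

```bash
mkdir -p pics; ls; cat > h.py <<'E'
import numpy as np, cv2
from plant import get_obs, eyes, manip, nets
from scipy.spatial.transform import Rotation as R
def snap(cam,fn=None):
    o=get_obs(); c=eyes.capture(cam)
    if cam=="wrist":
        T=np.eye(4); q=o["tcp_rot"]; T[:3,:3]=R.from_quat([q[1],q[2],q[3],q[0]]).as_matrix(); T[:3,3]=o["eef_pos"]
        c["cam_to_world"]=T@np.array(c["T_tool_cam"])
    if fn: cv2.imwrite("pics/"+fn,c["pixels"][:,:,::-1])
    return c
def rays(c,rc):
    rc=np.atleast_2d(np.array(rc,float)); 
    return cv2.undistortPoints(rc[:,None,::-1].copy(),np.array(c["intrinsics"],float),np.array([c["k1"],0,0,0.]))[:,0]
def world(c,rc,z=None):
    "pixels [row,col] -> world by depth map, or by plane z"
    rc=np.atleast_2d(rc); s=rays(c,rc); T=np.array(c["cam_to_world"])
    d=np.c_[s,np.ones(len(s))]
    if z is None:
        zz=c["z_map"][rc[:,0].astype(int),rc[:,1].astype(int)]
        return (d*zz[:,None])@T[:3,:3].T+T[:3,3]
    w=d@T[:3,:3].T; k=(z-T[2,3])/w[:,2]
    return T[:3,3]+w*k[:,None]
def cloud(c,mask):
    rc=np.argwhere(mask&(c["z_map"]>0)); return world(c,rc)
E
python3 - <<'E'
from h import *
print(get_obs(), manip.grip_depth)
for cam in ("scene","side"):
    c=snap(cam,cam+"0.png"); print(cam,np.round(c["cam_to_world"],2).tolist(),c["k1"])
    for n in ["lid_blue","lid_red","lid_yellow","lid_green","coaster","glass","timer","shaker","tin","caddy"]:
        r=nets.trace(cam,n)
        for x in r[:2]:
            P=cloud(c,x["region"]); 
            if len(P): print(n,round(x["p"],2),np.round(x["pixel"]),len(P),"med",np.median(P,0).round(),"lo",np.percentile(P,3,axis=0).round(),"hi",np.percentile(P,97,axis=0).round())
    for n in ["lip_blue","hinge_blue","bin_blue","coaster","caddy"]:
        for x in nets.place_of(cam,n)[:2]: print(n,round(x["p"],2),np.round(x["pixel"],1), world(c,x["pixel"],{"lip_blue":63,"hinge_blue":63,"bin_blue":8}.get(n,0)).round())
E
```

```text
pics
{'t': 0.0, 'q': array([-1.39927309e+00,  3.81199292e-01,  1.29824116e+00, -4.57489545e-06,
        1.46357719e+00, -2.15296521e-01]), 'joint_vel': array([-8.99463259e-05, -3.45714826e-04, -1.47299730e-03, -4.72376576e-04,
       -4.70212471e-04, -1.76382549e-04]), 'effort': array([-2.22408453e-03, -4.48471570e+01, -2.31272650e+01, -4.05768315e-04,
        4.82607196e-03,  1.36876912e-05]), 'eef_pos': array([ 207.43434746, -509.08053034,  230.71661272]), 'tcp_rot': array([-7.12371788e-04,  9.81354245e-01,  1.92206498e-01,  1.33192355e-05]), 'contact_force': array([-0.81296338, -0.30902828,  0.63091097]), 'moment': array([ 0.01515553, -0.00841956, -0.02453545]), 'gripper_force': 0.0, 'opening': 85.43770548452542} -18.700000000000003
scene [[-0.75, -0.39, 0.54, 56.49], [-0.66, 0.45, -0.6, 507.69], [-0.01, -0.8, -0.59, 592.71], [0.0, 0.0, 0.0, 1.0]] -0.10584650813837528
lid_blue 0.56 [162. 265.] 521 med [ 590. -142.   66.] lo [ 547. -203.   63.] hi [636. -92.  68.]
lid_red 0.96 [148. 329.] 468 med [ 487. -302.   67.] lo [ 442. -364.   65.] hi [ 533. -249.   69.]
lid_yellow 0.82 [155
[... 1790 characters left out ...]
 0.57 [198. 198.] 468 med [391.  11.  39.] lo [361.  -1.   5.] hi [416.  38.  65.]
shaker 0.68 [263. 324.] 644 med [ 720. -310.   49.] lo [ 704. -319.    2.] hi [ 740. -289.   88.]
tin 0.9 [176. 200.] 459 med [368. 155.  44.] lo [331. 141.   8.] hi [400. 212.  56.]
tin 0.61 [259. 223.] 1057 med [ 495. -320.   68.] lo [ 444. -373.   65.] hi [ 540. -258.   70.]
caddy 0.81 [281. 250.] 880 med [ 563. -320.    9.] lo [ 432. -387.    0.] hi [ 671. -175.   16.]
lip_blue 0.56 [209.9 252.8] [[555. -97.  63.]]
hinge_blue 0.73 [231.8 285.8] [[ 637. -202.   63.]]
bin_blue 0.68 [239.8 268.1] [[ 595. -154.    8.]]
coaster 0.58 [191.7 236.6] [[494. 134.   0.]]
caddy 0.43 [239.7 270.2] [[ 600. -141.    0.]]
```

View pics/scene0.png

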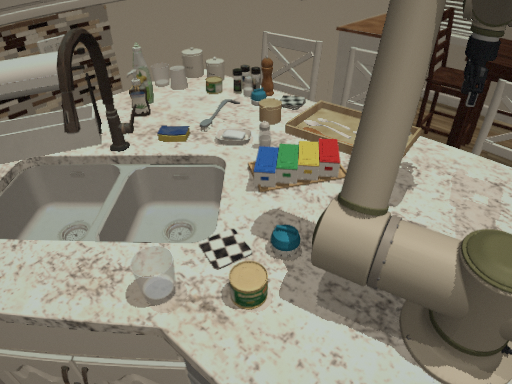

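View pics/side0.png

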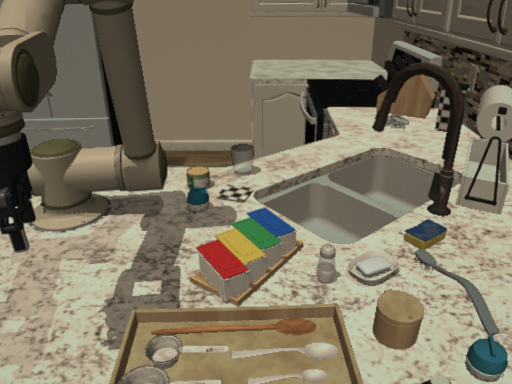

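```bash
python3 - <<'E'
from h import *
from plant import nets
res={}
for cam in ("scene","side"):
    c=snap(cam)
    for n in ["lid_blue","lid_red","lid_yellow","lid_green"]:
        P=cloud(c,nets.trace(cam,n)[0]["region"]); P=P[(P[:,2]>61)]
        r=cv2.minAreaRect(P[:,:2].astype(np.float32)); res.setdefault(n,[]).append(r); print(cam,n,np.round(r[0],1),np.round(r[1],1),round(r[2],1), np.median(P[:,2]).round(1))
    m=nets.trace(cam,"coaster")
    if m:
        P=cloud(c,m[0]["region"]); P=P[(P[:,2]>2)&(P[:,2]<11)]; print("coaster",cv2.minAreaRect(P[:,:2].astype(np.float32)))
E
```

```text
scene lid_blue [ 597.2 -152.3] [ 57.8 136.8] 34.1 65.9
scene lid_red [ 490.1 -310.2] [ 58.2 137.2] 33.2 66.6
scene lid_yellow [ 524.3 -255.5] [ 57.5 132.9] 31.1 66.3
scene lid_green [ 562.8 -206. ] [ 58.  137.3] 34.0 66.1
coaster ((487.6487731933594, 124.82485961914062), (93.86456298828125, 97.01278686523438), 71.447021484375)
side lid_blue [ 599.8 -157.8] [ 59.7 131.6] 33.9 68.3
side lid_red [ 493.7 -312.8] [ 63.1 136.1] 35.5 68.0
side lid_yellow [ 527.7 -259.9] [ 63.  136.6] 33.9 68.2
side lid_green [ 561.8 -208.5] [ 58.3 137.5] 35.1 68.2
coaster ((489.1097717285156, 119.00172424316406), (94.65457153320312, 95.9508056640625), 73.00721740722656)
```

The scene picture shows the blue-lidded bin as the leftmost of the row, at about (col 265, row 162). The coaster is at (226, 247), the timer at (285, 238), the tin at (248, 284) and the glass at (155, 275). In the side picture the blue lid is farthest at (271, 222), and the shaker is at (326, 262). The bins' yaw is about -34°, which puts the hinge near (654, -193) and the lip near (542, -118).

```bash
python3 -m crank '0 0 0 0 0 -0.047;0 0 0 0 0 -0.047;0 0 0 0 0 -0.047;0 0 0 0 0 -0.047;0.28 -0.01 0 0 0 0;0.28 -0.01 0 0 0 0;0.28 -0.01 0 0 0 0;0.28 -0.01 0 0 0 0;0.28 -0.01 0 0 0 0;0.28 -0.01 0 0 0 0' -0.3 40
python3 -m crank '0.28 -0.01 0 0 0 0;0.28 -0.01 0 0 0 0;0.2 0 0 0 0 0;0 0 0 -0.055 0 0;0 0 0 -0.055 0 0;0 0 0 -0.055 0 0;0 0 0 0 0 0'
python3 - <<'E'
from h import *
print({k:np.round(v,3) for k,v in get_obs().items()})
c=snap("wrist","w1.png")
for n in ["lid_blue","lid_green"]:
    for x in nets.trace("wrist",n)[:1]:
        P=cloud(c,x["region"]); P=P[P[:,2]>58]; 
        if len(P): r=cv2.minAreaRect(P[:,:2].astype(np.float32)); print(n,x["p"],r,np.median(P[:,2]))
for n in ["lip_blue","hinge_blue"]:
    for x in nets.place_of("wrist",n)[:1]: print(n,x["p"],x["pixel"],world(c,x["pixel"],63))
E
```

```text
t: 3.45
eef_pos: [386.1, -222.5, 231.5]
tcp_rot: [0.0, 0.883, 0.469, 0.0]
contact_force: [1.0, -0.4, 0.2]
opening: 30.3
gripper_force: 0.0
t: 4.32
eef_pos: [465.4, -94.6, 230.7]
tcp_rot: [0.225, 0.853, 0.454, 0.12]
contact_force: [-0.4, -0.5, 0.3]
opening: 30.1
gripper_force: 0.0
{'t': np.float64(4.325), 'q': array([-0.397,  0.079,  1.821, -0.143,  0.739,  0.276]), 'joint_vel': array([-0.017,  0.036, -0.113,  0.029,  0.105, -0.031]), 'effort': array([  0.878, -27.844, -19.707,  -0.592,  -2.547,   0.376]), 'eef_pos': array([465.425, -94.598, 230.704]), 'tcp_rot': array([0.225, 0.853, 0.454, 0.12 ]), 'contact_force': array([-0.366, -0.508,  0.326]), 'moment': array([0.123, 0.219, 0.032]), 'gripper_force': np.float64(0.0), 'opening': np.float64(30.095)}
lid_blue 0.95 ((596.8789672851562, -154.48092651367188), (60.22494125366211, 134.9737548828125), 34.72378921508789) 67.7001135198237
lid_green 0.66 ((561.0906982421875, -206.0577392578125), (58.05097961425781, 133.77078247070312), 33.53145217895508) 67.68902321967715
lip_blue 0.81 [127.7, 249.6] [[564.17493125 -98.82841795  63.        ]]
hinge_blue 0.96 [158.1, 322.3] [[ 638.74077714 -206.72739375   63.        ]]
```

View pics/w1.png

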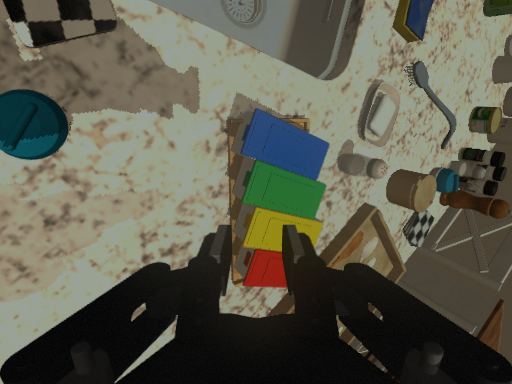

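```bash
python3 - <<'E'
from h import *
c=snap("wrist")
for n in ["lid_blue","lid_green","lid_yellow","lid_red"]:
    for x in nets.trace("wrist",n)[:1]:
        P=cloud(c,x["region"]); P=P[P[:,2]>58]; r=cv2.minAreaRect(P[:,:2].astype(np.float32)); print(n,len(P),cv2.boxPoints(r).round().tolist())
        # straightforward: image corners of region
        k=max(cv2.findContours(x["region"].astype(np.uint8),0,2)[0],key=cv2.contourArea)
        q=cv2.approxPolyDP(k,6,True)[:,0,::-1]; print(q.tolist(), world(c,q,68).round().tolist())
print(np.round(c["cam_to_world"],3))
E
```

```text
lid_blue 2001 [[419.0, -125.0], [524.0, -334.0], [589.0, -301.0], [484.0, -92.0]]
[[244, 240], [250, 280], [225, 284], [241, 314], [223, 320], [207, 253]] [[468.0, -216.0, 68.0], [506.0, -275.0, 68.0], [533.0, -246.0, 68.0], [560.0, -314.0, 68.0], [584.0, -296.0, 68.0], [512.0, -186.0, 68.0]]
lid_green 3088 [[499.0, -168.0], [576.0, -279.0], [624.0, -246.0], [547.0, -134.0]]
[[161, 252], [202, 241], [217, 312], [183, 321]] [[545.0, -135.0, 68.0], [503.0, -168.0, 68.0], [578.0, -274.0, 68.0], [618.0, -238.0, 68.0]]
lid_yellow 1928 [[465.0, -219.0], [542.0, -329.0], [588.0, -297.0], [512.0, -187.0]]
[[244, 240], [250, 280], [224, 283], [241, 313], [222, 320], [207, 253]] [[468.0, -216.0, 68.0], [506.0, -275.0, 68.0], [533.0, -243.0, 68.0], [558.0, -313.0, 68.0], [585.0, -294.0, 68.0], [512.0, -186.0, 68.0]]
lid_red 1408 [[397.0, -120.0], [448.0, -346.0], [516.0, -331.0], [465.0, -104.0]]
[[249, 253], [285, 241], [287, 284], [253, 280]] [[477.0, -238.0, 68.0], [431.0, -269.0, 68.0], [476.0, -338.0, 68.0], [504.0, -279.0, 68.0]]
[[ 7.19000e-01 -6.54000e-01  2.33000e-01  4.49241e+02]
 [-4.87000e-01 -7.14000e-01 -5.02000e-01  3.23600e+00]
 [ 4.95000e-01  2.48000e-01 -8.33000e-01  3.54954e+02]
 [ 0.00000e+00  0.00000e+00  0.00000e+00  1.00000e+00]]
```

The wrist picture shows the blue lid with corners near (col 250, row 110), (328, 150), (320, 180) and (243, 160). The lids' long axis seems turned against the base edge, so I'll check the axes before moving.

```bash
python3 - <<'E'
from h import *
c=snap("wrist"); print(c["intrinsics"],c["k1"])
print("caddy edges", world(c,[[118,231],[280,233],[118,305]]).round(), world(c,[[118,231],[280,233],[118,305]],8).round())
im=c["pixels"].astype(int); hsv=cv2.cvtColor(c["pixels"],cv2.COLOR_RGB2HSV)
C={"blue":(105,125),"green":(50,85),"yellow":(22,33)}
for n,(a,b) in C.items():
    m=(hsv[...,0]>=a)&(hsv[...,0]<=b)&(hsv[...,1]>110)
    m[:,:225]=0;m[:,340:]=0;m[:100]=0;m[260:]=0
    k=max(cv2.findContours(m.astype(np.uint8),0,2)[0],key=cv2.contourArea)
    q=cv2.approxPolyDP(k,6,True)[:,0,::-1]
    P=cloud(c,cv2.drawContours(np.zeros(m.shape,np.uint8),[k],-1,1,-1)>0)
    print(n,q.tolist(),world(c,q,68).round().tolist(),"box",cv2.boxPoints(cv2.minAreaRect(P[P[:,2]>62][:,:2].astype(np.float32))).round().tolist(),np.median(P[:,2]))
E
```

```text
[[265.65328434   0.         256.55155188]
 [  0.         265.65328434 189.13208006]
 [  0.           0.           1.        ]] -0.060374813388785024
caddy edges [[ 576.  -95.   -1.]
 [ 424. -306.    7.]
 [ 676. -164.   15.]] [[ 573.  -93.    8.]
 [ 424. -305.    8.]
 [ 681. -167.    8.]]
blue [[108, 254], [152, 239], [179, 314], [143, 326]] [[582.0, -84.0, 68.0], [537.0, -114.0, 68.0], [610.0, -223.0, 68.0], [655.0, -191.0, 68.0]] box [[536.0, -115.0], [611.0, -226.0], [658.0, -193.0], [583.0, -83.0]] 67.76296943713464
green [[161, 253], [202, 241], [218, 312], [184, 322]] [[545.0, -135.0, 68.0], [502.0, -168.0, 68.0], [576.0, -275.0, 68.0], [618.0, -240.0, 68.0]] box [[500.0, -167.0], [575.0, -277.0], [623.0, -245.0], [548.0, -134.0]] 67.70421340897889
yellow [[213, 245], [246, 241], [258, 287], [225, 285], [224, 294], [258, 302], [259, 319], [246, 311], [222, 321], [206, 254]] [[498.0, -184.0, 68.0], [466.0, -219.0, 68.0], [507.0, -296.0, 68.0], [534.0, -246.0, 68.0], [546.0, -257.0, 68.0], [527.0, -320.0, 68.0], [550.0, -352.0, 68.0], [550.0, -316.0, 68.0], [586.0, -295.0, 68.0], [513.0, -186.0, 68.0]] box [[412.0, -113.0], [525.0, -335.0], [590.0, -302.0], [477.0, -79.0]] 67.66960945287241
```

Measured: the bins' yaw is -55.8°, turned 20° against the base. The lip is at (559.5, -99, 63) and the hinge at (634.5, -209.5, 63).

```bash
cat >> h.py <<'E'
ex=np.array([.562,-.828,0]); ex/=np.linalg.norm(ex); up=np.array([0,0,1.]); ey=np.cross(up,ex)
LIP=np.array([559.5,-99,63]); HIN=np.array([634.5,-209.5,63])
def Rt(phi): # tool axes, z points phi deg below rearward horizontal, y in vertical plane of ex
    p=np.radians(phi); z=np.cos(p)*ex-np.sin(p)*up; y=np.sin(p)*ex+np.cos(p)*up
    return np.c_[np.cross(y,z),y,z]
def plan(pos,Rm):
    o=get_obs(); q=o["tcp_rot"]; R0=R.from_quat([q[1],q[2],q[3],q[0]]).as_matrix()
    rv=R.from_matrix(R0.T@Rm).as_rotvec()/np.pi; d=np.array(pos)-o["eef_pos"]
    print("rot",rv.round(4),"deg",round(np.linalg.norm(rv)*180,1),"| then shift new axes",(Rm.T@d/200).round(3),"| shift old axes",(R0.T@d/200).round(3),"mm",round(np.linalg.norm(d)))
    return rv
E
python3 - <<'E'
from h import *
P=np.array([570.3,-115,59.2]); Rm=Rt(35)
plan(P-90*Rm[:,2],Rm)
E
```

```text
rot [-0.139  -0.0823  0.0904] deg 33.3 | then shift new axes [ 0.373 -0.494  0.345] | shift old axes [ 0.347 -0.178  0.592] mm 142
```

```bash
python3 -m crank '0 0 0 -0.035 -0.0206 0.0226;0 0 0 -0.035 -0.0206 0.0226;0 0 0 -0.035 -0.0206 0.0226;0 0 0 -0.035 -0.0206 0.0226;0.12 -0.16 0.115 0 0 0;0.12 -0.16 0.115 0 0 0;0.12 -0.16 0.115 0 0 0;0 0 0 0 0 0' -0.3
python3 - <<'E'
from h import *
P=np.array([570.3,-115,59.2]); Rm=Rt(35); print(get_obs()["q"].round(2))
plan(P-90*Rm[:,2],Rm)
c=snap("wrist","w2.png")
for n in ["lip_blue","hinge_blue"]:
    for x in nets.place_of("wrist",n)[:1]: print(n,x["p"],x["pixel"],world(c,x["pixel"],63).round(1))
for x in nets.trace("wrist","lid_blue")[:1]:
    P=cloud(c,x["region"]); P=P[(P[:,2]>62)&(P[:,2]<75)]; print(x["p"],cv2.boxPoints(cv2.minAreaRect(P[:,:2].astype(np.float32))).round().tolist(),np.median(P[:,2]))
E
```

```text
t: 5.88
eef_pos: [506.1, -45.0, 105.3]
tcp_rot: [0.383, 0.86, 0.315, 0.116]
contact_force: [0.1, -0.2, 0.1]
opening: 29.9
gripper_force: 0.0
[-0.03  0.46  1.97 -1.4   0.62  2.01]
rot [-0.0429 -0.0134  0.0277] deg 9.5 | then shift new axes [0.069 0.081 0.067] | shift old axes [0.059 0.095 0.058] mm 25
lip_blue 0.91 [180.5, 280.2] [[561.4 -95.7  63. ]]
hinge_blue 0.9 [170.4, 343.1] [[ 632.6 -201.8   63. ]]
0.93 [[534.0, -114.0], [610.0, -225.0], [658.0, -193.0], [582.0, -81.0]] 67.56380413314932
```

View pics/w2.png

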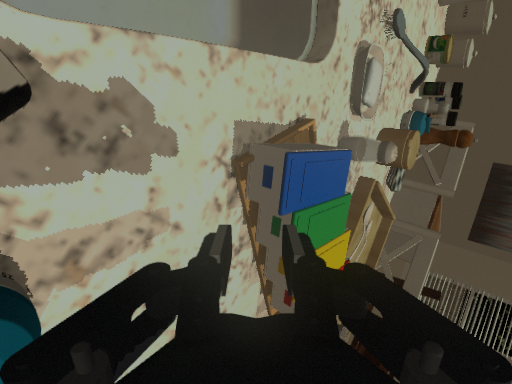

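The wrist picture shows the blue lip at (col 283, row 180), and the nets agree with the lip position. Joint 4 is at its limit (-1.40), so I'll use a steeper tool (50° below horizontal) with a wider straddle.

```bash
python3 - <<'E'
from h import *
Rm=Rt(50); P=LIP+17*Rm[:,1]+19*Rm[:,2]
print(P); plan(P-60*Rm[:,2],Rm)
E
```

```text
[ 573.67235925 -119.88027306   59.37254495]
rot [ 0.042  -0.0105  0.0273] deg 9.2 | then shift new axes [0.072 0.217 0.21 ] | shift old axes [0.047 0.192 0.239] mm 62
```

```bash
python3 -m crank '0 0 0 0.042 -0.0105 0.0273;0.036 0.108 0.105 0 0 0;0.036 0.108 0.105 0 0 0;0 0 0 0 0 0;0 0 0 0 0 0' 0.05
python3 - <<'E'
from h import *
Rm=Rt(50); P=LIP+17*Rm[:,1]+19*Rm[:,2]
print(get_obs()["q"].round(2)); plan(P,Rm)
E
```

```text
t: 6.7
eef_pos: [551.1, -88.3, 105.8]
tcp_rot: [0.341, 0.891, 0.283, 0.102]
contact_force: [-0.4, 0.7, -0.5]
opening: 44.5
gripper_force: 0.0
[-0.14  0.48  1.81 -1.08  0.59  1.66]
rot [ 0.0095 -0.0003  0.006 ] deg 2.0 | then shift new axes [ 0.005 -0.001  0.303] | shift old axes [ 0.005 -0.01   0.302] mm 61
```

```bash
python3 -m crank '0 0 0 0.0095 0 0.006;0.005 0 0.1 0 0 0;0 0 0.1 0 0 0;0 0 0.1 0 0 0;0 0 0 0 0 0'
python3 - <<'E'
from h import *
Rm=Rt(50); P=LIP+17*Rm[:,1]+19*Rm[:,2]
plan(P,Rm)
def pose(th,phi,yl=-22.5,zl=-19):
    t=np.radians(th); L=HIN+134*(-np.cos(t)*ex+np.sin(t)*up); Rm=Rt(phi); return L-yl*Rm[:,1]-zl*Rm[:,2],Rm
prev=(P,Rm)
for th,phi in [(0,50),(4,50),(8,50),(14,50),(20,50),(27,51),(34,53),(41,56),(48,59),(55,62),(62,66),(69,71),(76,77),(82,83),(88,88),(93,90)]:
    n=pose(th,phi); d=prev[1].T@(n[0]-prev[0])/200; print(th,phi,d.round(3),"wx",round((phi-prev[1+1] if len(prev)>2 else 0)/180,4),n[0].round()); prev=(n[0],n[1],phi)
c=snap("wrist","w3.png")
E
```

```text
t: 7.32
eef_pos: [573.5, -119.5, 58.5]
tcp_rot: [0.326, 0.898, 0.277, 0.1]
contact_force: [0.2, -0.2, 0.7]
opening: 44.7
gripper_force: 0.0
rot [-0.0006  0.0002  0.0005] deg 0.1 | then shift new axes [-0.001  0.004 -0.002] | shift old axes [-0.001  0.004 -0.002] mm 1
0 50 [-0.     0.026 -0.001] wx 0.0 [ 576. -123.   63.]
4 50 [ 0.     0.031 -0.035] wx 0.0 [ 576. -123.   72.]
8 50 [-0.     0.034 -0.032] wx 0.0 [ 577. -124.   82.]
14 50 [ 0.     0.055 -0.044] wx 0.0 [ 578. -126.   95.]
20 50 [-0.     0.059 -0.038] wx 0.0 [ 580. -130.  109.]
27 51 [-0.     0.072 -0.035] wx 0.0056 [ 584. -135.  123.]
34 53 [ 0.     0.073 -0.025] wx 0.0111 [ 589. -142.  136.]
41 56 [-0.     0.074 -0.016] wx 0.0167 [ 594. -150.  148.]
48 59 [ 0.     0.075 -0.011] wx 0.0167 [ 600. -159.  158.]
55 62 [-0.     0.076 -0.005] wx 0.0167 [ 608. -170.  167.]
62 66 [0.    0.075 0.003] wx 0.0222 [ 615. -181.  173.]
69 71 [-0.     0.073  0.009] wx 0.0278 [ 623. -192.  177.]
76 77 [0.    0.071 0.013] wx 0.0333 [ 631. -204.  180.]
82 83 [-0.     0.06   0.014] wx 0.0333 [ 638. -214.  180.]
88 88 [-0.     0.061  0.012] wx 0.0278 [ 645. -225.  179.]
93 90 [0.    0.055 0.006] wx 0.0111 [ 651. -234.  178.]
```

View pics/w3.png

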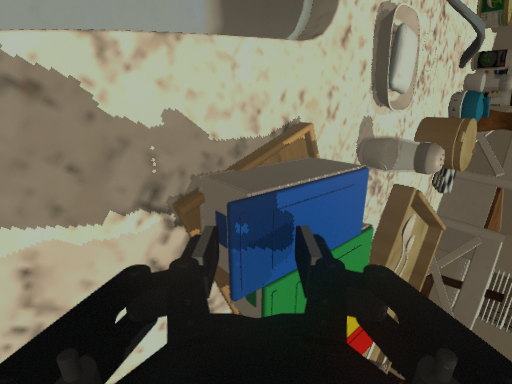

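The lid lies between the fingers: its front edge runs near (230, 205) to (232, 298) and the lower finger is at (210, 240). Lifting now.

```bash
python3 -m crank '0 0.026 0 0 0 0;0 0.031 -0.035 0 0 0;0 0.034 -0.032 0 0 0;0 0.055 -0.044 0 0 0;0 0 0 0 0 0'
python3 - <<'E'
from h import *
print({k:get_obs()[k].round(2) for k in ("q","contact_force","eef_pos")})
c=snap("side")
for cam in ("side","scene"):
    c=snap(cam)
    for x in nets.place_of(cam,"lip_blue")[:1]: print(cam,x, world(c,x["pixel"]))
    for x in nets.trace(cam,"lid_blue")[:1]: P=cloud(c,x["region"]); print(np.percentile(P,[5,50,95],axis=0).round())
E
```

```text
t: 8.0
eef_pos: [579.2, -126.0, 96.3]
tcp_rot: [0.327, 0.898, 0.276, 0.102]
contact_force: [-0.3, 1.1, -0.1]
opening: 44.9
gripper_force: 0.2
{'q': array([-0.22,  0.52,  1.74, -0.99,  0.55,  1.53]), 'contact_force': array([-0.27,  1.06, -0.1 ]), 'eef_pos': array([ 579.17, -125.97,   96.28])}
side {'pixel': [198.4, 255.2], 'p': 0.83} [[ 561.17095501 -101.29385121   99.44934202]]
[[ 559. -214.   66.]
 [ 604. -167.   81.]
 [ 645. -112.   97.]]
[[ 543. -201.   72.]
 [ 577. -142.   88.]
 [ 604.  -88.   97.]]
```

The lid is lifting: its front is at about z = 98, which is near 14°. I'll carry on along the arc.

```bash
python3 -m crank '0 0.059 -0.038 0 0 0;0 0.072 -0.035 0.0056 0 0;0 0.073 -0.025 0.0111 0 0;0 0.074 -0.016 0.0167 0 0;0 0.075 -0.011 0.0167 0 0;0 0.076 -0.005 0.0167 0 0;0 0.075 0.003 0.0222 0 0;0 0 0 0 0 0'
python3 - <<'E'
from h import *
print({k:get_obs()[k].round(2) for k in ("q","contact_force","gripper_force")})
c=snap("side")
for x in nets.trace("side","lid_blue")[:1]: P=cloud(c,x["region"]); print(np.percentile(P,[5,50,95],axis=0).round())
E
```

```text
t: 9.35
eef_pos: [616.6, -182.3, 172.9]
tcp_rot: [0.199, 0.935, 0.287, 0.061]
contact_force: [-1.1, -0.4, -0.9]
opening: 44.6
gripper_force: 0.0Traceback (most recent call last):
  File "<stdin>", line 2, in <module>
AttributeError: 'float' object has no attribute 'round'
```

```bash
python3 -m crank '0 0.073 0.009 0.0278 0 0;0 0.071 0.013 0.0333 0 0;0 0.06 0.014 0.0333 0 0;0 0.061 0.012 0.0278 0 0;0 0.055 0.006 0.0111 0 0;0 0.05 0.01 0 0 0;0 0 0 0 0 0'
python3 - <<'E'
from h import *
print({k:np.round(get_obs()[k],2) for k in ("q","contact_force","gripper_force")})
for cam in ("side","scene"):
    c=snap(cam,cam+"4.png")
    for x in nets.trace(cam,"lid_blue")[:1]: P=cloud(c,x["region"]); print(x["p"],np.percentile(P,[5,50,95],axis=0).round())
    for n in ("lip_blue","capsule_blue"):
        for x in nets.place_of(cam,n)[:1]: print(cam,n,x, world(c,x["pixel"]),world(c,x["pixel"],11))
E
```

```text
t: 10.22
eef_pos: [657.5, -242.0, 174.1]
tcp_rot: [-0.0, 0.956, 0.294, -0.001]
contact_force: [0.7, 0.5, 0.7]
opening: 44.6
gripper_force: 0.1
{'q': array([-0.52,  0.69,  0.9 , -0.  ,  1.55,  0.45]), 'contact_force': array([0.74, 0.52, 0.66]), 'gripper_force': np.float64(0.06)}
0.59 [[ 620. -242.   69.]
 [ 641. -226.  131.]
 [ 663. -205.  190.]]
side lip_blue {'pixel': [187.0, 289.4], 'p': 0.95} [[ 639.73284476 -229.52555242  195.09608738]] [[662.90165811 148.02921445  11.        ]]
side capsule_blue {'pixel': [244.9, 275.5], 'p': 0.48} [[ 611.2170842  -259.91220603   64.59787651]] [[ 613.32822499 -180.72319743   11.        ]]
0.75 [[ 619. -235.   69.]
 [ 640. -216.  126.]
 [ 664. -201.  184.]]
scene lip_blue {'pixel': [101.9, 270.8], 'p': 0.57} [[ 633.43001394 -213.64756419  204.16671645]] [[ 920.26264306 -572.26656405   11.        ]]
scene capsule_blue {'pixel': [172.8, 265.9], 'p': 0.64} [[ 561.4265336  -108.84159656   55.26642706]] [[ 603.0159547  -159.62219263   11.        ]]
```

View pics/scene4.png

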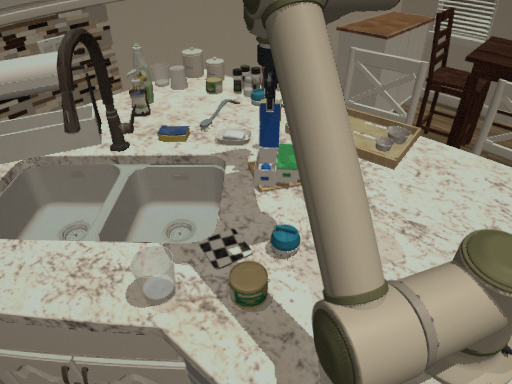

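The scene picture shows the blue lid standing upright at (270, 125), with the gripper at its top edge and the other lids shut. I'll raise clear so it falls back, then look into the bin.

```bash
python3 -m crank '0 0.04 -0.15 0 0 0;0 0 -0.15 0 0 0;0 0 0 0 0 0;0 0 0 0 0 0;0 -0.18 0 0 0 0;0 -0.18 0 0 0 0;0 -0.18 0 0 0 0;0 0 0 0 0 0;0 0 0 0 0 0' 0.4
python3 - <<'E'
from h import *
print({k:np.round(get_obs()[k],2) for k in ("q","contact_force","eef_pos")})
c=snap("wrist","w5.png")
for n in ("capsule_blue","bin_blue"):
    for x in nets.place_of("wrist",n)[:1]: print(n,x,world(c,x["pixel"],11).round(1))
for x in nets.trace("wrist","capsule_blue")[:1]: P=cloud(c,x["region"]); print(x["p"],x["pixel"],np.percentile(P,[3,50,97],axis=0).round(1), P[P[:,2]>38].mean(0))
c=snap("side")
for x in nets.trace("side","lid_blue")[:1]: P=cloud(c,x["region"]); print(x["p"],np.percentile(P,[5,50,95],axis=0).round()); t=(P-HIN); a=np.arctan2(t[:,2],-(t@ex)); print("lid angle",np.median(a[t[:,2]>60]))
E
```

```text
t: 11.75
eef_pos: [601.6, -159.9, 234.6]
tcp_rot: [-0.001, 0.956, 0.294, -0.001]
contact_force: [-0.2, -0.2, -0.1]
opening: 59.8
gripper_force: 0.0
{'q': array([-0.45,  0.51,  1.07,  0.  ,  1.56,  0.52]), 'contact_force': array([-0.17, -0.21, -0.15]), 'eef_pos': array([ 601.61, -159.86,  234.59])}
capsule_blue {'pixel': [165.1, 256.3], 'p': 0.97} [[ 599.1 -159.9   11. ]]
bin_blue {'pixel': [161.5, 257.1], 'p': 0.74} [[ 604. -158.   11.]]
0.63 [166.3, 254.9] [[ 589.5 -173.9   11. ]
 [ 606.  -156.5   38.4]
 [ 618.8 -142.3   42.2]] [ 603.44649432 -158.06755859   40.64499235]
0.97 [[ 623. -254.   71.]
 [ 647. -234.  133.]
 [ 673. -212.  188.]]
lid angle 1.919635161530713
```

View pics/w5.png

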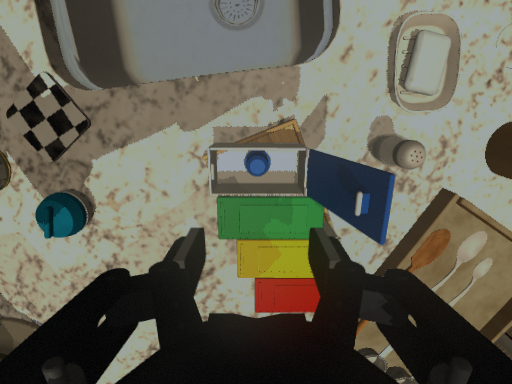

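The wrist picture shows the blue lid leaning fully open on the right (310–392, 150–240). The capsule stands in the bin at (257, 163), close to straight below the tool. The neighbouring lids are shut. Descending to grasp.

```bash
python3 -m crank '0 0 0.2 0 0 0;0 0 0.2 0 0 0;0 0 0.2 0 0 0;0 0 0.2 0 0 0;0 0 0.15 0 0 0;0 0 0.1 0 0 0;0 0 0.05 0 0 0;0 0 0 0 0 0' 0.3 && python3 -m crank '0 0 0 0 0 0;0 0 0 0 0 0;0 0 0 0 0 0;0 0 0 0 0 0;0 0 0 0 0 0;0 0 0 0 0 0' -1 30
```

```text
t: 13.05
eef_pos: [601.3, -159.5, 15.0]
tcp_rot: [-0.001, 0.956, 0.294, -0.0]
contact_force: [0.3, -0.3, 0.8]
opening: 55.2
gripper_force: 0.0
t: 13.8
eef_pos: [601.8, -159.6, 16.4]
tcp_rot: [0.0, 0.956, 0.294, 0.0]
contact_force: [-1.2, 0.8, 5.8]
opening: 28.0
gripper_force: 30.1
```

```bash
python3 -m crank '0 0 -0.05 0 0 0;0 0 -0.1 0 0 0;0 0 -0.2 0 0 0;0 0 -0.2 0 0 0;0 0 -0.2 0 0 0;0 0 0 0 0 0' && python3 -m crank '0.04 -0.186 0 0 0 0;0.04 -0.186 0 0 0 0;0.04 -0.186 0 0 0 0;0.04 -0.186 0 0 0 0;0.04 -0.186 0 0 0 0;0.04 -0.186 0 0 0 0;0.04 -0.186 0 0 0 0;0.04 -0.186 0 0 0 0;0 0 0 0 0 0'
python3 - <<'E'
from h import *
print(get_obs()["q"].round(2),get_obs()["opening"])
for cam in ("wrist","scene"):
    c=snap(cam,cam+"6.png")
    for x in nets.place_of(cam,"coaster")[:1]: print(x,world(c,x["pixel"],0).round(1))
    for x in nets.trace(cam,"coaster")[:1]:
        P=cloud(c,x["region"]); P=P[(P[:,2]>2)&(P[:,2]<10)]; print(cv2.minAreaRect(P[:,:2].astype(np.float32)))
E
```

```text
t: 14.55
eef_pos: [602.5, -159.9, 169.1]
tcp_rot: [0.002, 0.956, 0.294, 0.002]
contact_force: [-0.3, 0.3, -0.1]
opening: 28.1
gripper_force: 29.7
t: 15.68
eef_pos: [485.5, 124.3, 165.2]
tcp_rot: [-0.001, 0.955, 0.296, -0.001]
contact_force: [-0.2, -0.3, 0.6]
opening: 27.9
gripper_force: 29.8
[0.01 0.36 1.54 0.   1.25 0.98] 27.87612513622002
{'pixel': [171.6, 258.5], 'p': 0.67} [[487.9 124.2   0. ]]
((487.2100830078125, 123.8585433959961), (95.28949737548828, 95.27368927001953), 72.46112823486328)
{'pixel': [246.9, 226.3], 'p': 0.88} [[488.1 119.6   0. ]]
((487.7166748046875, 123.7235107421875), (95.2971420288086, 97.6421127319336), 70.2214584350586)
```

View pics/wrist6.png

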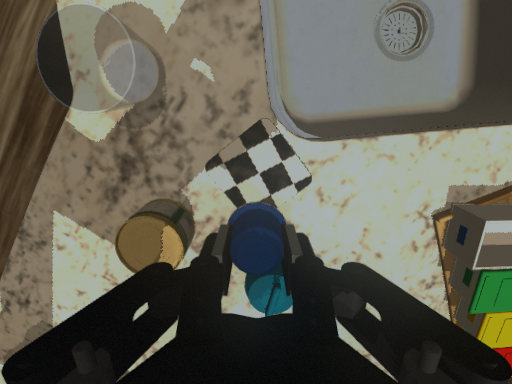

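The capsule is held at (258, 240), and the coaster lies free below at (260, 165) with its centre at (487.5, 123.8).

```bash
python3 -m crank '0.007 0.008 0.2 0 0 0;0 0 0.2 0 0 0;0 0 0.2 0 0 0;0 0 0.1 0 0 0;0 0 0.04 0 0 0;0 0 0 0 0 0;0 0 0 0 0 0' && python3 -m crank '0 0 0.006 0 0 0;0 0 0 0 0 0' && python3 -m crank '0 0 0.005 0 0 0;0 0 0 0 0 0' 
python3 - <<'E'
from h import *
c=snap("scene")
for x in nets.trace("scene","capsule_blue")[:1]: print(np.percentile(cloud(c,x["region"]),[3,50,97],axis=0).round(1))
E
```

```text
t: 16.85
eef_pos: [489.4, 122.0, 18.4]
tcp_rot: [-0.0, 0.956, 0.294, 0.001]
contact_force: [0.2, 0.4, 0.5]
opening: 28.3
gripper_force: 29.8
t: 17.1
eef_pos: [489.0, 122.2, 16.6]
tcp_rot: [-0.0, 0.956, 0.294, 0.0]
contact_force: [0.4, -0.1, -0.0]
opening: 28.1
gripper_force: 29.8
t: 17.35
eef_pos: [488.8, 122.2, 15.3]
tcp_rot: [-0.0, 0.956, 0.294, -0.0]
contact_force: [-0.3, -0.1, 0.0]
opening: 27.5
gripper_force: 29.8
[[476.6 111.5  12. ]
 [477.6 119.6  18.5]
 [483.2 121.1  25.4]]
```

```bash
python3 -m crank '0 0 0.007 0 0 0;0 0 0 0 0 0;0 0 0 0 0 0' && python3 -m crank '0 0 0.006 0 0 0;0 0 0 0 0 0;0 0 0 0 0 0' 
```

```text
t: 17.82
eef_pos: [488.8, 122.2, 13.9]
tcp_rot: [-0.0, 0.956, 0.294, -0.0]
contact_force: [-0.3, 0.3, -0.3]
opening: 28.0
gripper_force: 29.8
t: 18.2
eef_pos: [488.8, 122.2, 12.7]
tcp_rot: [-0.0, 0.956, 0.294, -0.0]
contact_force: [0.2, 0.9, -0.0]
opening: 28.1
gripper_force: 29.8
```

```bash
python3 -m crank '0 0 0.005 0 0 0;0 0 0 0 0 0;0 0 0 0 0 0' && python3 -m crank '0 0 0.005 0 0 0;0 0 0 0 0 0;0 0 0 0 0 0' 
```

```text
t: 18.58
eef_pos: [488.9, 122.2, 11.9]
tcp_rot: [-0.0, 0.956, 0.294, -0.0]
contact_force: [-1.0, 0.1, 3.0]
opening: 27.8
gripper_force: 30.1
t: 18.95
eef_pos: [488.9, 122.2, 11.8]
tcp_rot: [-0.0, 0.956, 0.294, 0.0]
contact_force: [-4.4, -0.6, 15.7]
opening: 27.9
gripper_force: 31.4
```

```bash
python3 -m crank '0 0 -0.005 0 0 0;0 0 0 0 0 0' && python3 -m crank '0 0 0 0 0 0;0 0 0 0 0 0;0 0 0 0 0 0;0 0 0 0 0 0' 0.2 && python3 -m crank '0 0 -0.05 0 0 0;0 0 -0.1 0 0 0;0 0 -0.2 0 0 0;0 0 -0.2 0 0 0;0 0 -0.2 0 0 0;0 0 -0.2 0 0 0;0 0 0 0 0 0'
python3 - <<'E'
from h import *
print(get_obs()["q"].round(2))
for cam in ("wrist","scene"):
    c=snap(cam,cam+"7.png")
    for n in ("capsule_blue","coaster"):
        for x in nets.place_of(cam,n)[:1]: print(cam,n,x["p"],x["pixel"],world(c,x["pixel"],6).round(1))
    for x in nets.trace(cam,"capsule_blue")[:1]: print(np.percentile(cloud(c,x["region"]),[3,50,97],axis=0).round(1))
    for x in nets.trace(cam,"coaster")[:1]:
        P=cloud(c,x["region"]); P=P[(P[:,2]>2)&(P[:,2]<10)]; print(cv2.minAreaRect(P[:,:2].astype(np.float32)))
a=cv2.imread("pics/wrist7.png")
cv2.imwrite("pics/w7.png",a)
c=snap("side")
for x in nets.trace("side","lid_blue")[:1]: P=cloud(c,x["region"]); print(x["p"],np.percentile(P,[5,50,95],axis=0).round())
E
```

```text
t: 19.2
eef_pos: [488.9, 122.2, 11.9]
tcp_rot: [-0.0, 0.956, 0.294, -0.0]
contact_force: [-0.8, 0.2, 4.8]
opening: 28.3
gripper_force: 30.3
t: 19.7
eef_pos: [488.8, 122.2, 11.7]
tcp_rot: [-0.0, 0.956, 0.294, -0.0]
contact_force: [0.6, -0.3, 0.9]
opening: 51.2
gripper_force: 0.0
t: 20.58
eef_pos: [490.0, 122.1, 205.1]
tcp_rot: [0.001, 0.956, 0.294, 0.003]
contact_force: [-1.0, 0.5, -1.3]
opening: 51.3
gripper_force: 0.0
[0.01 0.32 1.47 0.   1.34 0.98]
wrist capsule_blue 0.92 [169.5, 255.1] [[487.4 122.8   6. ]]
wrist coaster 0.59 [169.6, 250.6] [[484.  127.6   6. ]]
[[477.8 107.8   6.3]
 [493.9 125.7  33.6]
 [506.5 139.5  37.8]]
((487.170166015625, 124.00926208496094), (95.1169204711914, 95.01561737060547), 72.14048767089844)
scene capsule_blue 0.74 [247.3, 225.5] [[484.2 125.6   6. ]]
scene coaster 0.84 [246.9, 225.3] [[485.4 125.    6. ]]
[[475.7 114.5   6.8]
 [484.  131.   25.6]
 [500.9 140.5  37.9]]
((486.55792236328125, 125.12478637695312), (93.37968444824219, 94.27117919921875), 70.4199447631836)
0.65 [[ 625. -254.   74.]
 [ 647. -234.  134.]
 [ 671. -212.  186.]]
```

View pics/w7.png

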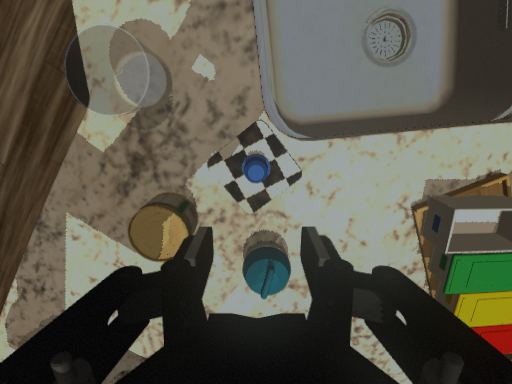

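The capsule stands upright at (256, 169), in the middle of the coaster. Now over to the open lid's top edge.

```bash
python3 -m crank '0 0 -0.2 0 0 0;-0.042 0.245 0 0 0 0;-0.042 0.245 0 0 0 0;-0.042 0.245 0 0 0 0;-0.042 0.245 0 0 0 0;-0.042 0.245 0 0 0 0;-0.042 0.245 0 0 0 0;-0.042 0.245 0 0 0 0;-0.042 0.245 0 0 0 0;0 0 0 0 0 0' 0.15
python3 - <<'E'
from h import *
c=snap("wrist","w8.png")
for x in nets.place_of("wrist","lip_blue")[:1]: print(x,world(c,x["pixel"],192))
t=np.radians(106); L=HIN+134*(-np.cos(t)*ex+np.sin(t)*up); print(L); plan(L+[0,0,-18],Rt(90))
s=snap("side")
for x in nets.trace("side","lid_blue")[:1]:
    P=cloud(s,x["region"]); T=P[P[:,2]>175]; print(T.mean(0), ((T-HIN)@ex).mean())
E
```

```text
t: 22.42
eef_pos: [654.3, -243.1, 239.3]
tcp_rot: [-0.001, 0.956, 0.293, -0.001]
contact_force: [-0.4, -0.1, -0.8]
opening: 48.7
gripper_force: 0.0
{'pixel': [202.2, 255.4], 'p': 0.83} [[ 657.73647091 -238.9029096   192.        ]]
[ 655.24289285 -240.06070334  191.80906726]
rot [-0.0007  0.0002  0.0003] deg 0.1 | then shift new axes [0.005 0.004 0.335] | shift old axes [0.005 0.005 0.335] mm 67
[ 655.62588324 -245.50396877  183.83274603] 41.654301961218074
```

View pics/w8.png

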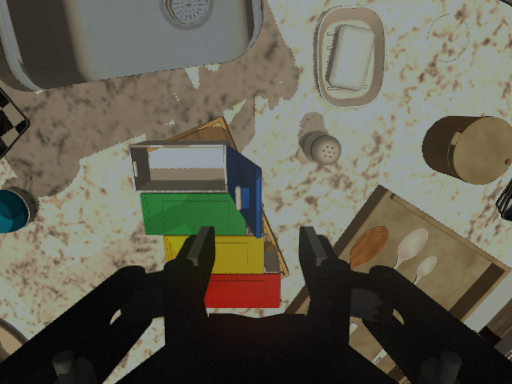

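The lid's top edge lies at (col 258, rows 165–235), between the fingers. Descending and pulling it forward.

```bash
python3 -m crank '0.005 0.005 0.12 0 0 0;0 0 0.12 0 0 0;0 0 0.09 0 0 0;0 0 0 0 0 0' && python3 -m crank '0 -0.08 0 0 0 0;0 -0.08 0 0 0 0;0 -0.08 0 0 0 0;0 -0.08 0 0 0 0;0 -0.08 0 0 0 0;0 -0.09 0 0 0 0;0 -0.09 0.01 0 0 0;0 0 0 0 0 0'
python3 - <<'E'
from h import *
s=snap("side")
for x in nets.trace("side","lid_blue")[:1]:
    P=cloud(s,x["region"]); T=P-HIN; T=T[T[:,2]>50]; print(x["p"],"angle",np.median(np.arctan2(T[:,2],-(T@ex))), P[:,2].max())
E
```

```text
t: 23.12
eef_pos: [654.9, -238.8, 174.7]
tcp_rot: [-0.001, 0.956, 0.295, -0.001]
contact_force: [-0.7, -0.3, 1.0]
opening: 49.0
gripper_force: 0.0
t: 24.12
eef_pos: [590.1, -143.1, 175.1]
tcp_rot: [0.0, 0.955, 0.295, 0.0]
contact_force: [0.2, -0.7, -0.4]
opening: 49.0
gripper_force: 0.0
0.63 angle 1.07635663533331 179.1873415511945
```

```bash
python3 -m crank '0 0 -0.2 0 0 0;0 0 -0.15 0 0 0;0 0 0 0 0 0;0 0 0 0 0 0;0 0 0 0 0 0;0 0 0 0 0 0;0 0 0 0 0 0;0 0 0 0 0 0;0 0 0 0 0 0;0 0 0 0 0 0' -1
python3 - <<'E'
from h import *
plan(HIN-117*ex+[0,0,35],Rt(90))
s=snap("side")
for x in nets.trace("side","lid_blue")[:1]:
    P=cloud(s,x["region"]); T=P-HIN; T=T[-(T@ex)>40]; print(x["p"],"angle",np.median(np.arctan2(T[:,2]-5,-(T@ex))), P[:,2].max())
E
```

```text
t: 25.48
eef_pos: [590.1, -144.2, 243.5]
tcp_rot: [-0.0, 0.956, 0.294, -0.0]
contact_force: [0.6, -0.3, 0.3]
opening: 0.0
gripper_force: 0.0
rot [-0.0003  0.0001  0.0004] deg 0.1 | then shift new axes [ 0.    -0.19   0.727] | shift old axes [ 0.001 -0.19   0.728] mm 150
0.59 angle 0.07877868232097496 79.70837223482226
```

The lid has sunk onto its snap (0.07–0.08 rad). Pressing near its front.

```bash
python3 -m crank '0 -0.1 0.2 0 0 0;0 -0.09 0.2 0 0 0;0 0 0.2 0 0 0;0 0 0.12 0 0 0;0 0 0.06 0 0 0;0 0 0.02 0 0 0;0 0 0 0 0 0' && python3 -m crank '0 0 0.015 0 0 0;0 0 0.01 0 0 0;0 0 0.01 0 0 0;0 0 0 0 0 0'
```

```text
t: 26.45
eef_pos: [569.0, -112.9, 84.1]
tcp_rot: [-0.0, 0.956, 0.294, 0.0]
contact_force: [0.6, -0.8, -0.3]
opening: -0.5
gripper_force: 0.0
t: 26.95
eef_pos: [568.7, -112.7, 76.8]
tcp_rot: [-0.0, 0.956, 0.294, -0.0]
contact_force: [-0.8, 0.4, 2.5]
opening: -0.2
gripper_force: 1.4
```

```bash
python3 -m crank '0 0 0.01 0 0 0;0 0 0.01 0 0 0;0 0 0 0 0 0' && python3 -m crank '0 0 0.01 0 0 0;0 0 0.01 0 0 0;0 0 0 0 0 0'
```

```text
t: 27.32
eef_pos: [568.9, -112.7, 75.7]
tcp_rot: [0.0, 0.956, 0.295, 0.001]
contact_force: [-8.9, 3.4, 28.0]
opening: 0.2
gripper_force: 13.8
t: 27.7
eef_pos: [568.4, -112.7, 68.1]
tcp_rot: [-0.001, 0.956, 0.294, -0.001]
contact_force: [-0.7, 0.5, 0.0]
opening: 0.1
gripper_force: 0.2
```

```bash
python3 -m crank '0 0 0.01 0 0 0;0 0 0 0 0 0' && python3 -m crank '0 0 -0.1 0 0 0;0 0 -0.2 0 0 0;0 0 -0.2 0 0 0;0 -0.2 -0.2 0 0 0;0 0 0 0 0 0;0 0 0 0 0 0'
python3 - <<'E'
from h import *
for cam in ("side","scene"):
    s=snap(cam,cam+"9.png")
    for n in ("lid_blue","lid_green","capsule_blue","timer","shaker","tin","glass"):
        for x in nets.trace(cam,n)[:1]: print(cam,n,round(x["p"],2),np.percentile(cloud(s,x["region"]),[3,50,97],axis=0).round().tolist())
a,b=[cv2.imread(f"pics/{n}9.png") for n in("side","scene")]
cv2.imwrite("pics/fin.png",np.hstack([cv2.resize(a[120:320,140:360],None,fx=1.8,fy=1.8),cv2.resize(b[110:310,120:340],None,fx=1.8,fy=1.8)]))
E
```

```text
t: 27.95
eef_pos: [568.6, -112.7, 67.4]
tcp_rot: [-0.0, 0.956, 0.294, -0.0]
contact_force: [-3.6, 2.7, 10.7]
opening: -0.0
gripper_force: 5.8
t: 28.7
eef_pos: [546.2, -79.9, 205.6]
tcp_rot: [-0.001, 0.956, 0.294, -0.001]
contact_force: [0.7, 0.1, -0.5]
opening: 0.1
gripper_force: 0.0
side lid_blue 0.81 [[551.0, -216.0, 66.0], [601.0, -162.0, 68.0], [647.0, -97.0, 70.0]]
side lid_green 0.81 [[512.0, -268.0, 65.0], [565.0, -213.0, 68.0], [610.0, -149.0, 70.0]]
side capsule_blue 0.66 [[479.0, 106.0, 7.0], [492.0, 112.0, 25.0], [504.0, 129.0, 38.0]]
side timer 0.93 [[361.0, -0.0, 5.0], [390.0, 11.0, 38.0], [416.0, 34.0, 63.0]]
side shaker 0.81 [[704.0, -318.0, 6.0], [720.0, -311.0, 48.0], [738.0, -296.0, 88.0]]
side glass 0.58 [[469.0, 256.0, 2.0], [498.0, 266.0, 49.0], [535.0, 333.0, 88.0]]
scene lid_blue 0.72 [[545.0, -204.0, 9.0], [581.0, -123.0, 65.0], [638.0, -93.0, 68.0]]
scene lid_green 0.64 [[512.0, -260.0, 64.0], [557.0, -197.0, 66.0], [609.0, -145.0, 68.0]]
scene capsule_blue 0.65 [[476.0, 106.0, 6.0], [485.0, 130.0, 24.0], [524.0, 140.0, 38.0]]
scene timer 0.91 [[354.0, 18.0, 10.0], [375.0, 51.0, 45.0], [405.0, 67.0, 64.0]]
scene shaker 0.72 [[698.0, -315.0, -3.0], [709.0, -279.0, 36.0], [734.0, -270.0, 65.0]]
scene tin 0.77 [[327.0, 150.0, 3.0], [354.0, 193.0, 53.0], [396.0, 219.0, 57.0]]
scene glass 0.96 [[465.0, 260.0, -1.0], [501.0, 299.0, 56.0], [541.0, 335.0, 91.0]]
```

View pics/fin.png

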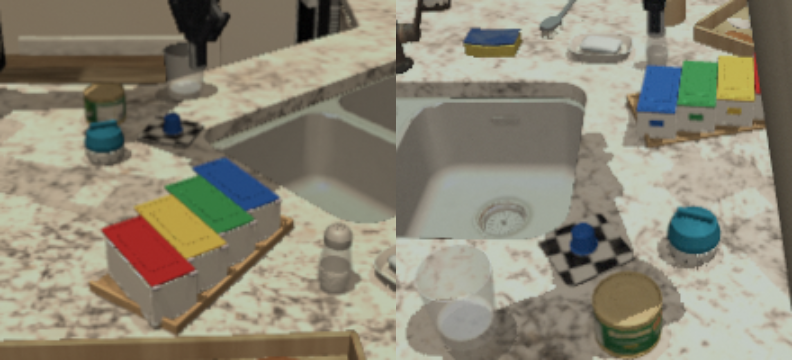

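The final views show all lids flat and shut (left view, around (190, 230)). The capsule stands upright mid-coaster at (583, 238) in the right view, the bystanders haven't moved, and the robot is clear.

```bash
python3 -c "
from plant import manip
print(manip.finish_job())"
```

```text
the job is handed in; nothing more can be done
None
```

The job is handed in: the blue capsule stands upright in the middle of the coaster, the blue lid is shut and snapped home, and the other lids and bystanders are where they were, after about 29 s of robot time.

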